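# Turn over the clock movement and release its transport lock

### The job

A clock movement sits dial up in a hinged turnover frame. Take the frame by its wire handle, turn it over like a page and lower it onto the rests on the other side without letting it drop, so that the brass back plate lies flat and faces up. Then slide the transport lock on the back plate (the tall bar-shaped grip nearer the wire handle) away from the robot, fully home against its end stop, leaving the small round chime selector and the other things on the bench where they are.

Things in the scene. Friction and masses are not known exactly. Their poses are not given: they have to be found in the camera images.
- holder: turnover holder fixed to the bench: dark wooden base 150 (x) x 250 (y) x 16 mm; origin: centre of its underside. x runs along the hinge, roughly away from the robot; z up. Cheeks at x = +-66 mm (to z = 72 mm) carry the hinge at y = 0, z = 60 mm. Four rests (14 mm wide, to z = 55 mm) at x = +-49, y = +-96 mm. The frame lies over the -y half at the start, over the +y half once turned
- turn_frame (a joint): hinge angle (rad) of the turnover frame: 0 = lying dial up over the holder's -y half (the start), 3.14 = back plate up on the +y rests. Falls freely if let go. Frame 110 mm (along the hinge) x 106 mm (hinge to outer edge) x 10 mm, about 0.5 kg with the clock; dial stands 14 mm, back plate 11 mm out of the middle plane, which holds the hinge axis
- hinge_mid (a point): middle of the hinge axis, 60 mm above the bench
- handle_mid (a point): middle of the wire handle's bar, moving with the frame: round steel bar 10 mm thick, parallel to the hinge and 142 mm from it, between two legs to the frame (58 mm clear between the legs, 31 mm clear between bar and frame). 60 mm above the bench when the frame lies on either side
- lock_slide (a joint): travel (m) of the transport lock along the holder's +x: 0 = locked, end nearest the robot; 0.034 = fully home at the far end stop (released). Starts between 0 and 0.012; about 2 N moves it. On the back plate, so underneath until the frame is turned over
- lock_grip (a point): middle of the transport lock's grip: upright black bar 8 mm along its travel, 26 mm across it, 16 mm tall, its top 8 mm and the back plate 11 mm from this point; 76 mm from the hinge axis (the half nearer the wire handle)
- chime_slide (a joint): travel of the small chime selector (m), starts at 0 and is to stay there; moves up to 0.020 m along the holder's +x
- chime_knob (a point): middle of the chime selector: round black knob 10 mm across, 8 mm tall, on the back plate, 28 mm from the hinge axis
- loupe: black eye loupe, a 26 mm high, 34 mm wide cup standing on the bench; origin: centre of its underside
- screwdriver: 130 mm screwdriver lying on the bench along its x axis; origin under its middle
- bezel: loose brass bezel ring, 52 mm across, 6 mm high, lying flat; origin: centre of its underside
- oil_bottle: small amber oil bottle, 28 mm across, 55 mm high; origin: centre of its underside
- battery_box: blue carton 60 x 100 x 35 mm; origin: centre of its underside
- alarm_clock: white alarm clock 50 x 85 x 85 mm; origin: centre of its underside
- parts_tray: grey compartment tray 130 x 190 x 28 mm; origin: centre of its underside

How it is judged:
On the way, in this order (a step that is already met when the one before it is completed fails the run):
1. the frame is turned over and lies on the other rests, back plate up (value of joint turn_frame above 3.07 rad), for 0.2 s.
2. the transport lock is at its far end stop (value of joint lock_slide above 0.032 m), for 0.2 s.
At the end, for the whole second after the job is handed in: The frame lies turned over and at rest, back plate up (hinge angle above 3.07 rad, about 4 degrees from flat), the transport lock is within 2 mm of its far end stop, and the chime selector is within 4 mm of where it was (value of joint turn_frame above 3.07 rad and value of joint lock_slide above 0.032 m and value of joint chime_slide below 0.004 m and velocity of joint turn_frame below 0.05 rad/s); the robot touches nothing.
It fails at once if the frame is dropped or slammed (hinge faster than 4 rad/s) (velocity of joint turn_frame above 4 rad/s or velocity of joint turn_frame below -4 rad/s).
It fails at once if the chime selector is shifted by more than 6 mm (value of joint chime_slide above 0.006 m).
It fails at once if another thing on the bench is moved by more than 20 mm (distance of any of loupe, screwdriver, bezel, oil_bottle, battery_box, alarm_clock, parts_tray from where it was at the start of the episode above 0.02 m).
It also fails if it takes over 53 s, if anything falls off the work surface, if the arm or the gripper's body presses on something with over 40 N, if the wrist force passes 120 N, or if a joint passes its speed limit or range.

### The arm

A 6-joint arm with a two-finger parallel gripper is mounted at the origin on the work surface. World frame = base frame: x ahead of the robot, y to its left, z up, the work surface at z = 0. Lengths are in m, angles in rad, forces in N, time in s.
With the tool pointing down it reaches from about 0.225 to 0.875 m from the base axis. Payload 3.4 kg.
Tool frame: the origin (TCP) lies midway between the tips of the shut fingers; the grasp point (between the pads) lies 19 mm behind it; z points along the fingers, y is the direction in which the jaws open and shut (so a half turn about z gives the same grasp; the last joint's range is limited). The gripper opens to 85 mm and grips with 20 to 120 N. Pads are 22 mm wide; open, the fingers measure 114 mm over their backs; the gripper's body (76 mm by 85 mm) begins 54 mm behind the grasp point. The pads swing forward as they close: fully open they stand 13 mm farther back than shut.
Start: joints at [1.016, 0.276, 1.505, -0, 1.361, -0.121], TCP at [0.242, 0.522, 0.196] pointing down, gripper open.
Joint ranges: [-2.89, 2.89], [-0.75, 2.08], [0.22, 2.7], [-1.18, 4.32], [0.11, 2.71], [-2.7, 2.7]. Speed limits (rad/s): [2.57, 2.57, 3.14, 3.14, 3.14, 3.14].

### API

Orientations are given as a unit quaternion [w, x, y, z].
In Python, from rig import monitor, imaging, ticket gives the robot as it stands.
- The arm moves only by the tool servo_tool, never from a script. Its argument "commands" is text: rows parted by semicolons, each of 5 numbers parted by spaces: the shift along the tool's x, y, z in cm, then the turn about the tool's z in rad, then the gripper command: -1 is shut, 1 is fully open, values between are in proportion. In form: x y z twist claw; .... A call has 1 to 10 rows; each row is the pose to reach, as a shift and turn from the pose commanded when the call began, along the tool's axes at that moment; what a row does not reach only later rows make up. A row lasts 1/12 s, in which the tool goes at most 41.7 mm and 7.16 degrees, less where a joint would pass 70% of its speed; a pose out of reach is approached as far as the arm can. A call with a gripper value outside its range is refused whole. The fingers move at their own pace and stop on an object; "newtons" is the grip in N (left out, the last holds). Time passes only in rows, so rows that repeat a pose let the fingers close. It gives the time, the measured TCP pose, the force and the opening at its end, in the units of the state.
- monitor.get_state(): the state, without advancing time (a new reading comes with each control period).
- imaging.get_image(name): name is "scene" or "top"; returns the picture (480x640x3 uint8, red, green, blue); there is no depth.
- imaging.get_calibration(name): a dict with "camera_matrix" (3x3 intrinsics, pixels), "k1" (the pictures are not rectified: a ray, as slopes to the right and down, at radius r is drawn at 1 + k1 r^2 times it, then the intrinsics apply), "R" (3x3) and "t" (3): a world point X has camera coordinates R X + t. Camera axes: x right, y down, z forward; pixel columns grow to the right and rows downward; lengths in m; the calibration is good to about 2 mm. A picture is of the moment at which its call begins. get_calibration takes no time and is no camera call.
- ticket.sign_off(): hands the job in, once; it reports no verdict.
The state is a dict: "clock": time; "qpos": joint angles; "qd": joint speeds; "effort": joint torques, N m; "position": TCP position; "ee_rot": TCP orientation; "contact_force": force on the tool from outside, world axes, zero at the start; "moment": the same for the moment, N m; "width": finger opening in m.
Only numpy, scipy, OpenCV 4.12 (cv2) and the standard library are available. Lean on these libraries where they do the work, as an engineer would, in place of code of your own. Each camera call takes 0.05 s, during which the arm holds its last target. There are 200 camera calls.

## Working session

There is one attempt and no reset: what is moved stays moved. The work goes in short steps, Python scripts to look and compute and a tool call to move; the robot and the scene stay as the last step left them, time stands still between calls to the robot, and variables do not carry over. Pictures are saved under pics/ and viewed, and the job is handed in when it is done.

Besides the shell and the picture viewer there is one more tool, called as name(argument=value, ...) on one line, values as JSON. servo_tool: Moves the arm, as the interface text tells. Its arguments: {"type":"object","properties":{"commands":{"type":"string"},"newtons":{"type":"number"}},"required":["commands"]}

```bash
ls; mkdir -p pics; python3 - <<'E'
from rig import monitor, imaging
import cv2
for n in("scene","top"):
    cv2.imwrite(f"pics/{n}0.png",imaging.get_image(n)[:,:,::-1])
    c=imaging.get_calibration(n);print(n,c)
print(monitor.get_state())
E
```

```text
pics
scene {'camera_matrix': array([[563.3680492 ,   0.        , 316.36941804],
       [  0.        , 563.3680492 , 227.41359721],
       [  0.        ,   0.        ,   1.        ]]), 'k1': 0.024227193178276596, 'R': array([[-0.66437589,  0.74717983,  0.01808261],
       [ 0.57449419,  0.52600457, -0.62711691],
       [-0.47808064, -0.406253  , -0.77871522]]), 't': array([ 0.37165074, -0.25427783,  1.49126163])}
top {'camera_matrix': array([[499.45481236,   0.        , 316.05791242],
       [  0.        , 499.45481236, 246.17347066],
       [  0.        ,   0.        ,   1.        ]]), 'k1': -0.055979826620929644, 'R': array([[-1.74378677e-02, -9.99847948e-01, -3.07600197e-05],
       [-9.95469314e-01,  1.73643781e-02, -9.34843437e-02],
       [ 9.34706634e-02, -1.59954696e-03, -9.95620749e-01]]), 't': array([-0.00841891,  0.56694901,  1.19245829])}
{'clock': 0.1, 'qpos': array([ 1.01598360e+00,  2.76523649e-01,  1.50600750e+00,  2.23045364e-06,
        1.36068730e+00, -1.20977036e-01]), 'qd': array([ 0.00218222, -0.00203361, -0.002405  , -0.00111546,  0.00152184,
       -0.0006967 ]), 'effort': array([ 2.94493191e-03, -4.17698014e+01, -2.46405405e+01, -2.52596183e-04,
        5.88083363e-03,  2.06350158e-06]), 'position': array([0.24141743, 0.52128654, 0.19473049]), 'ee_rot': array([-2.70507041e-04,  2.15220883e-01,  9.76565057e-01, -7.66573950e-04]), 'contact_force': array([ 0.278698  , -0.45123441,  0.22631346]), 'moment': array([ 0.06245149, -0.00335363, -0.03504395]), 'width': 0.08530190100829028}
```

View pics/scene0.png

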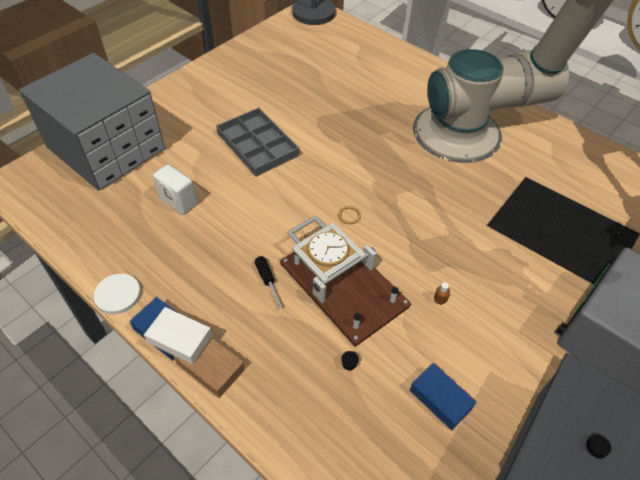

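View pics/top0.png

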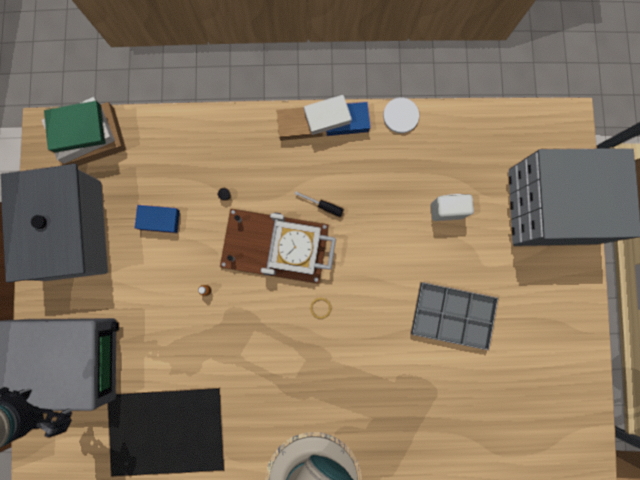

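```bash
python3 - <<'E'
import cv2
a=cv2.imread("pics/top0.png")[195:295,210:350];cv2.imwrite("pics/top0z.png",cv2.resize(a,None,fx=5.5,fy=5.5,interpolation=cv2.INTER_CUBIC))
a=cv2.imread("pics/scene0.png")[205:350,270:420];cv2.imwrite("pics/scene0z.png",cv2.resize(a,None,fx=4,fy=4,interpolation=cv2.INTER_CUBIC))
E
```

```text
(no output)
```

View pics/top0z.png

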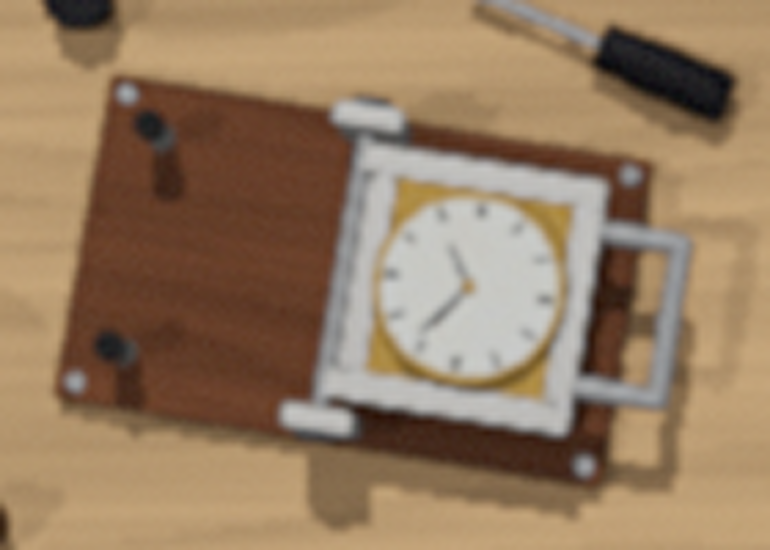

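View pics/scene0z.png

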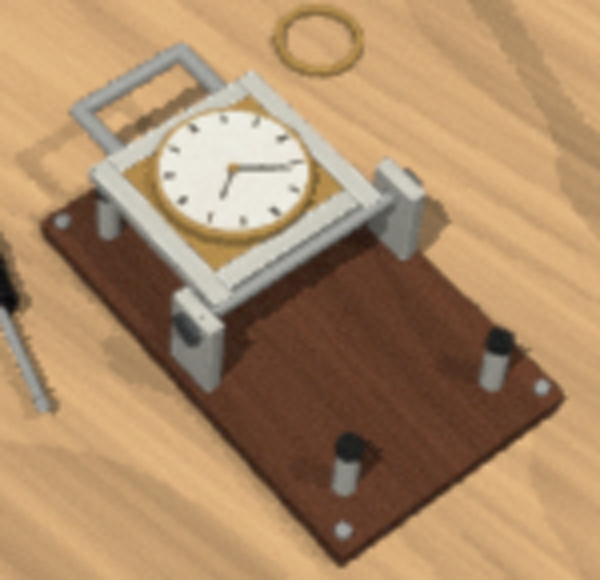

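```bash
cat > h.py <<'E'
import numpy as np, cv2
from scipy.optimize import least_squares
from rig import monitor, imaging
C={n:imaging.get_calibration(n) for n in("scene","top")}
def proj(n,X):
    c=C[n];d=np.array([c["k1"],0,0,0,0.])
    return cv2.projectPoints(np.atleast_2d(X).astype(float),cv2.Rodrigues(c["R"])[0],c["t"],c["camera_matrix"],d)[0][:,0]
def ray(n,uv):
    c=C[n];p=cv2.undistortPoints(np.array([[uv]],float),c["camera_matrix"],np.array([c["k1"],0,0,0,0.]))[0,0]
    return -c["R"].T@c["t"], c["R"].T@np.r_[p,1]
def onplane(n,uv,z):
    o,d=ray(n,uv);return o+d*(z-o[2])/d[2]
def H2W(p,P):
    x,y,a=p;P=np.atleast_2d(P);c,s=np.cos(a),np.sin(a)
    return np.c_[x+c*P[:,0]-s*P[:,1],y+s*P[:,0]+c*P[:,1],P[:,2]]
def tri(uvs,uvt):
    A=[];b=[]
    for n,uv in(("scene",uvs),("top",uvt)):
        o,d=ray(n,uv);d/=np.linalg.norm(d);M=np.eye(3)-np.outer(d,d);A.append(M);b.append(M@o)
    return np.linalg.lstsq(np.vstack(A),np.hstack(b),rcond=None)[0]
E
python3 - <<'E'
from h import *
T=[((75,125,16),(115,77)),((75,-125,16),(652,162)),((-75,-125,16),(600,485)),((-75,125,16),(60,397)),((66,0,72),(368,118)),((-66,0,72),(318,420)),((49,96,55),(151,126)),((-49,96,55),(114,346))]
S=[((75,125,16),(342,558)),((75,-125,16),(42,228)),((-75,125,16),(562,398)),((49,96,55),(350,441)),((-49,96,55),(499,336))]
hT=[((0,-142,60),(667,319))];hS=[((0,-142,60),(130,79))]
def res(L,f,off,n,p):
    P=np.array([l[0] for l in L])/1e3;uv=np.array([l[1] for l in L])/f+off
    return proj(n,H2W(p,P))-uv
A=lambda p:res(T,5.5,(210,195),"top",p);B=lambda p:res(S,4,(270,205),"scene",p)
for k,f in dict(both=lambda p:np.r_[A(p).ravel(),B(p).ravel()],top=lambda p:A(p).ravel(),sc=lambda p:B(p).ravel()).items():
    r=least_squares(f,[.45,.05,0]);print(k,r.x,np.abs(r.fun).max())
    if k=='both':
        p=r.x;print(A(p).round(1).tolist(),B(p).round(1).tolist())
np.save("p.npy",p)
print(H2W(p,[[0,-.142,.06],[0,0,.06],[0,.142,.06]]))
print(tri(np.array((130,79))/4+(270,205),np.array((667,319))/5.5+(210,195)))
s=monitor.get_state();q=s["ee_rot"]
from scipy.spatial.transform import Rotation as R
print(R.from_quat(np.r_[q[1:],q[0]]).as_matrix().round(3),s["position"])
E
```

```text
both [ 0.57166035  0.08543349 -0.17658965] 3.074003440759725
[[-1.5, -1.3], [0.2, -1.0], [0.1, 0.3], [-2.1, 0.1], [-0.3, -0.8], [-0.6, -0.6], [-0.9, -0.5], [-1.3, -0.3]] [[-0.3, -1.3], [-1.8, -3.1], [1.0, -2.4], [-0.4, -0.1], [-0.1, -0.4]]
top [ 0.57039865  0.08351731 -0.17643043] 1.3639910457338544
sc [ 0.57372197  0.08780412 -0.17556563] 1.827178413260981
[[ 0.54671474 -0.0543582   0.06      ]
 [ 0.57166035  0.08543349  0.06      ]
 [ 0.59660596  0.22522518  0.06      ]]
[ 0.54637225 -0.05356113  0.05933076]
[[-0.907  0.42  -0.001]
 [ 0.42   0.907 -0.001]
 [ 0.    -0.002 -1.   ]] [0.24141743 0.52128654 0.19473049]
```

```bash
cat >> h.py <<'E'
from scipy.spatial.transform import Rotation as Ro
p=np.load("p.npy")
def toolrows(W,yaw=None):
    s=monitor.get_state();q=s["ee_rot"];R=Ro.from_quat(np.r_[q[1:],q[0]]).as_matrix()
    y=np.arctan2(R[1,1],R[0,1]);ty=p[2]+np.pi/2
    print("pos",s["position"].round(4),"yaw err->twist",round(y-ty,3),"w",round(s["width"],4),"F",s["contact_force"].round(1),"q",s["qpos"].round(2),"t",s["clock"])
    for w in np.atleast_2d(W): print((100*R.T@(w-s["position"])).round(2))
E
python3 -c "
from h import *
toolrows([[.546,-.054,.19],[.546,-.054,.041]])"
```

```text
pos [0.2414 0.5213 0.1947] yaw err->twist -0.257 w 0.0853 F [ 0.3 -0.5  0.2] q [ 1.02  0.28  1.51  0.    1.36 -0.12] t 0.1
[-51.82 -39.4    0.53]
[-51.82 -39.37  15.43]
```

servo_tool(commands="-51.8 -39.4 0 -0.257 -0.3;-51.8 -39.4 0 -0.257 -0.3;-51.8 -39.4 0 -0.257 -0.3;-51.8 -39.4 0 -0.257 -0.3;-51.8 -39.4 0 -0.257 -0.3;-51.8 -39.4 0 -0.257 -0.3;-51.8 -39.4 0 -0.257 -0.3;-51.8 -39.4 0 -0.257 -0.3;-51.8 -39.4 0 -0.257 -0.3;-51.8 -39.4 0 -0.257 -0.3", newtons=25)

```text
clock: 0.93
position: [0.4349, 0.1553, 0.1954]
ee_rot: [-0.0, 0.088, 0.996, 0.0]
contact_force: [1.8, 0.4, 0.5]
width: 0.0299
```

```bash
python3 -c "
from h import *
toolrows([[.546,-.054,.19],[.546,-.054,.041]])"
```

```text
pos [0.4349 0.1553 0.1954] yaw err->twist -0.0 w 0.0299 F [1.8 0.4 0.5] q [ 0.19  0.1   1.73  0.    1.31 -1.2 ] t 0.9333
[-14.62 -18.65   0.53]
[-14.62 -18.65  15.43]
```

servo_tool(commands="-14.6 -18.6 3 0 -0.3;-14.6 -18.6 3 0 -0.3;-14.6 -18.6 3 0 -0.3;-14.6 -18.6 3 0 -0.3;-14.6 -18.6 3 0 -0.3;-14.6 -18.6 3 0 -0.3;-14.6 -18.6 3 0 -0.3;-14.6 -18.6 5 0 -0.3;-14.6 -18.6 5 0 -0.3;-14.6 -18.6 5 0 -0.3")

```text
clock: 1.77
position: [0.5442, -0.0509, 0.1445]
ee_rot: [-0.002, 0.088, 0.996, 0.0]
contact_force: [-0.1, -0.6, 0.9]
width: 0.0298
```

```bash
python3 -c "
from h import *
toolrows([[.546,-.054,.1],[.546,-.054,.041]])
for n in('scene','top'):
    cv2.imwrite(f'pics/{n}1.png',cv2.resize(imaging.get_image(n)[190:340,230:400,::-1],None,fx=3.5,fy=3.5,interpolation=2))
import numpy as np
a,b=[cv2.imread(f'pics/{n}1.png') for n in('scene','top')];cv2.imwrite('pics/c1.png',cv2.resize(np.vstack([a,b]),None,fx=.57*1,fy=.57) if 0 else cv2.resize(np.hstack([a,b]),(798,352)))
"
```

```text
pos [ 0.5442 -0.0509  0.1445] yaw err->twist -0.0 w 0.0298 F [-0.1 -0.6  0.9] q [-0.22  0.27  1.65  0.    1.23 -1.62] t 1.7667
[-0.25 -0.28  4.44]
[-0.27 -0.28 10.34]
```

View pics/c1.png

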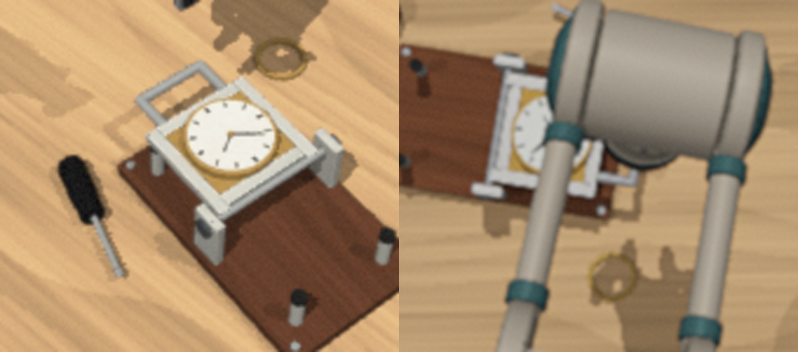

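servo_tool(commands="0 0 3 0 -0.3;0 0 5 0 -0.3;0 0 5 0 -0.3;0 0 5 0 -0.3")

```text
clock: 2.2
position: [0.5454, -0.0509, 0.0958]
ee_rot: [-0.0, 0.088, 0.996, 0.0]
contact_force: [0.1, -0.5, 0.4]
width: 0.0296
```

```bash
python3 -c "
from h import *
import numpy as np
toolrows([[.546,-.054,.041]])
a=imaging.get_image('scene')[160:300,230:430,::-1]
cv2.imwrite('pics/s2.png',cv2.resize(a,None,fx=4,fy=4,interpolation=2))
"
```

```text
pos [ 0.5454 -0.0509  0.0958] yaw err->twist 0.001 w 0.0296 F [ 0.1 -0.5  0.4] q [-0.22  0.31  1.72  0.    1.11 -1.62] t 2.2
[-0.12 -0.29  5.48]
```

View pics/s2.png

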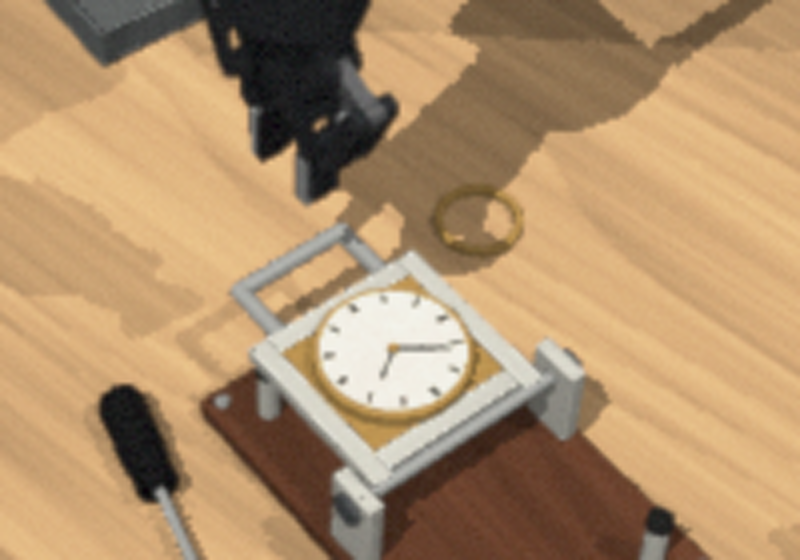

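servo_tool(commands="-0.1 -0.3 0 0 -0.3;-0.1 -0.3 2 0 -0.3;-0.1 -0.3 4 0 -0.3;-0.1 -0.3 5.4 0 -0.3;-0.1 -0.3 5.4 0 -0.3;-0.1 -0.3 5.4 0 -0.3")

```text
clock: 2.75
position: [0.5468, -0.0549, 0.0423]
ee_rot: [0.001, 0.088, 0.996, -0.0]
contact_force: [0.2, 0.5, 0.7]
width: 0.0297
```

```bash
python3 -c "
from h import *
import numpy as np
toolrows([[.546,-.054,.041]])
a=imaging.get_image('scene')[160:300,230:430,::-1]
cv2.imwrite('pics/s3.png',cv2.resize(a,None,fx=4,fy=4,interpolation=2))
"
```

```text
pos [ 0.5468 -0.0549  0.0423] yaw err->twist -0.0 w 0.0297 F [0.2 0.5 0.7] q [-0.23  0.37  1.79  0.    0.99 -1.62] t 2.75
[0.1  0.08 0.13]
```

View pics/s3.png

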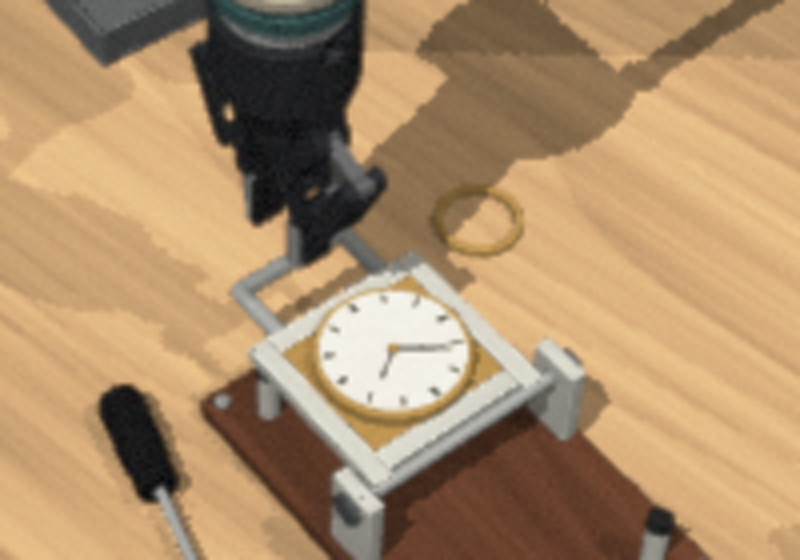

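servo_tool(commands="0.1 0.1 0.1 0 -0.6;0.1 0.1 0.1 0 -0.8;0.1 0.1 0.1 0 -1;0.1 0.1 0.1 0 -1;0.1 0.1 0.1 0 -1;0.1 0.1 0.1 0 -1", newtons=25)

```text
clock: 3.3
position: [0.5455, -0.0535, 0.0407]
ee_rot: [0.0, 0.088, 0.996, 0.0]
contact_force: [-0.2, 0.1, 0.2]
width: 0.0005
```

```bash
python3 -c "
from h import *
import numpy as np
toolrows([[.546,-.054,.041]])
# arc: tool offsets rel. to start: tool axes: y = +holder y, z down
for d in np.arange(0,181,6):
    t=np.radians(d); print(d, round(14.2*(1-np.cos(t)),1), round(-14.2*np.sin(t),1))
"
```

```text
pos [ 0.5455 -0.0535  0.0407] yaw err->twist -0.0 w 0.0005 F [-0.2  0.1  0.2] q [-0.22  0.37  1.79  0.    0.98 -1.62] t 3.3
[-0.06 -0.04 -0.03]
0 0.0 -0.0
6 0.1 -1.5
12 0.3 -3.0
18 0.7 -4.4
24 1.2 -5.8
30 1.9 -7.1
36 2.7 -8.3
42 3.6 -9.5
48 4.7 -10.6
54 5.9 -11.5
60 7.1 -12.3
66 8.4 -13.0
72 9.8 -13.5
78 11.2 -13.9
84 12.7 -14.1
90 14.2 -14.2
96 15.7 -14.1
102 17.2 -13.9
108 18.6 -13.5
114 20.0 -13.0
120 21.3 -12.3
126 22.5 -11.5
132 23.7 -10.6
138 24.8 -9.5
144 25.7 -8.3
150 26.5 -7.1
156 27.2 -5.8
162 27.7 -4.4
168 28.1 -3.0
174 28.3 -1.5
180 28.4 -0.0
```

```bash
python3 -c "
from h import *
s=monitor.get_state()
P=s['position'];print(proj('scene',P),proj('top',P), proj('scene',H2W(p,[[0,-.142,.06],[.029,-.142,.06],[-.029,-.142,.06]])))
u=proj('scene',P)[0]
im=imaging.get_image('scene')[:,:,::-1].copy()
a=cv2.resize(im[160:300,230:430],None,fx=4,fy=4,interpolation=2)
for X,c in((P,(0,0,255)),(H2W(p,[[.0,-.142,.06]]),(0,255,0))):
    v=proj('scene',X)[0]; cv2.circle(a,tuple(int(k) for k in ((v-[230,160])*4+2)),3,c,-1)
cv2.imwrite('pics/s4.png',a)
im=imaging.get_image('top')[:,:,::-1];cv2.imwrite('pics/t4.png',cv2.resize(im[190:310,250:400],None,fx=5,fy=5,interpolation=2))
"
```

```text
[[302.51636795 229.91683696]] [[330.83022216 254.1450791 ]] [[301.83037452 224.41589315]
 [290.93991092 230.8630811 ]
 [312.51277625 218.0916028 ]]
```

View pics/s4.png

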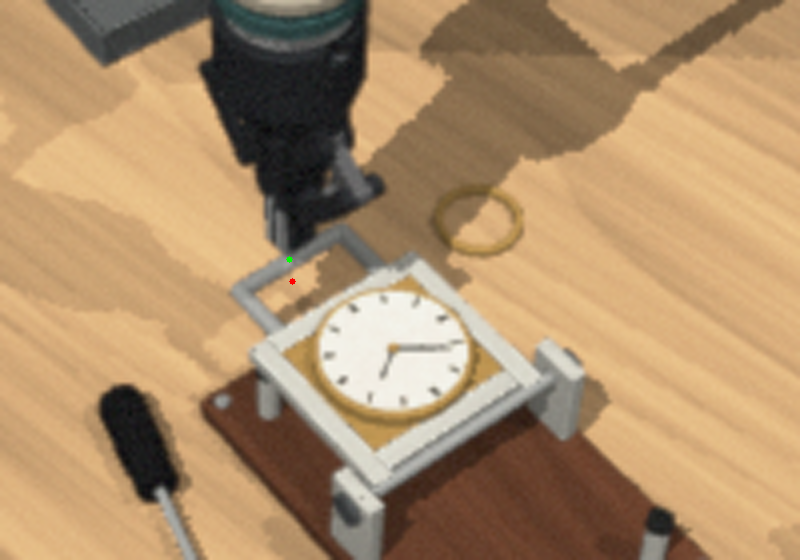

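View pics/t4.png

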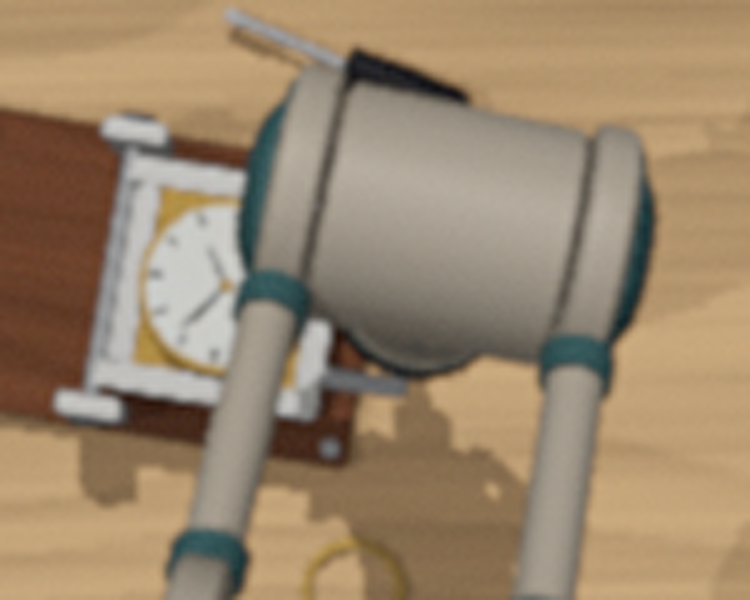

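```bash
python3 -c "
from h import *
X=np.array([.2414,.5213,.1947]);print(proj('top',X),proj('scene',X))
a=cv2.imread('pics/top0.png')[340:480,0:120];a=cv2.resize(a,None,fx=5,fy=5,interpolation=2)
v=proj('top',X)[0];cv2.circle(a,tuple(int(k) for k in ((v-[0,340])*5+2)),4,(0,0,255),-1)
cv2.imwrite('pics/t0g.png',a)
im=imaging.get_image('scene')[:,:,::-1]
cv2.imwrite('pics/s5.png',cv2.resize(im[195:245,270:345],None,fx=10,fy=10,interpolation=2))
"
```

```text
[[ 60.15792551 398.36185202]] [[655.5343028  247.90595333]]
```

View pics/t0g.png

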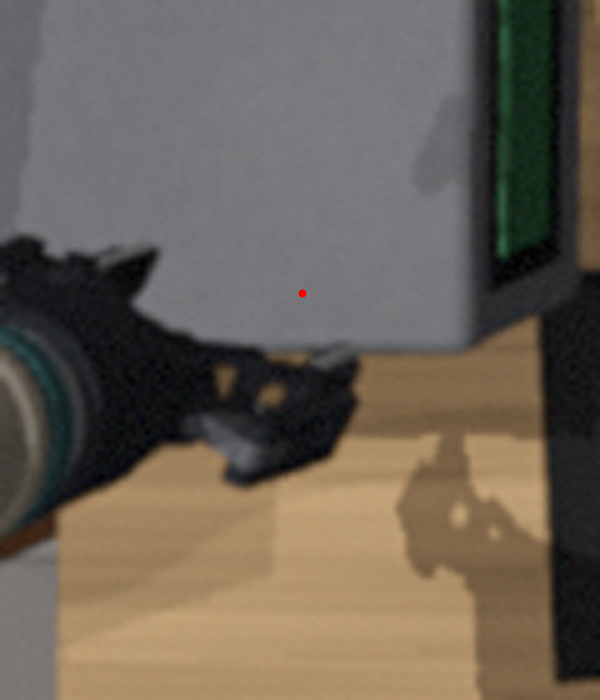

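View pics/s5.png

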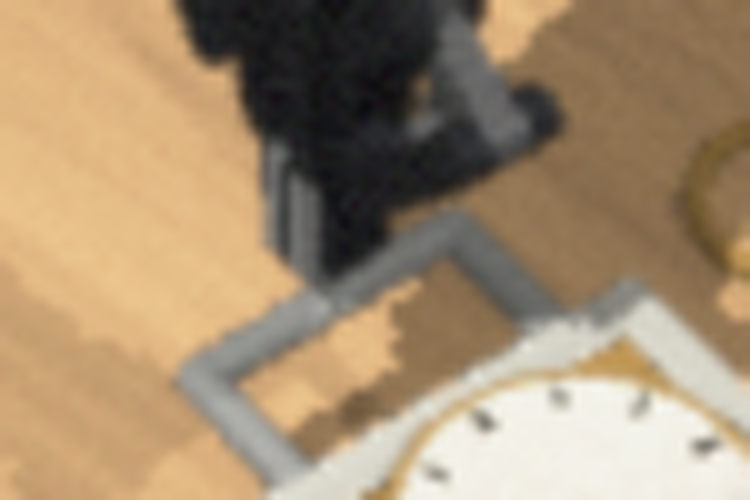

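```bash
python3 -c "
from h import *
X=np.array([.5454,-.0509,.0958]);R=np.array([np.sin(-p[2]),np.cos(p[2]),0])
for d in(-.015,0,.015):
  for dz in(0,.02): print(d,dz,(proj('scene',X+R*d+[0,0,dz])[0]-[230,160])*4)
"
```

```text
-0.015 0 [276.41193906 199.0664863 ]
-0.015 0.02 [276.1874499  173.92972857]
0 0 [293.76642953 216.40876492]
0 0.02 [293.77390926 191.3486812 ]
0.015 0 [311.33546568 233.96542906]
0.015 0.02 [311.58057326 208.98557976]
```

servo_tool(commands="0 0 -3 0 -1;0 0 -5 0 -1;0 0 -5 0 -1;0 0 -5 0 -1")

```text
clock: 3.78
position: [0.5463, -0.0537, 0.0915]
ee_rot: [0.001, 0.088, 0.996, -0.0]
contact_force: [-0.5, -0.3, -0.2]
width: 0.0001
```

```bash
python3 -c "
from h import *
s=monitor.get_state()
X=s['position'];print(X)
im=imaging.get_image('scene')[:,:,::-1]
a=cv2.resize(im[185:245,265:345],None,fx=10,fy=10,interpolation=2)
for dz,c in((0,(0,0,255)),(.02,(0,255,0)),(.04,(255,0,0))):
  v=proj('scene',X+[0,0,dz])[0];cv2.circle(a,tuple(int(k) for k in ((v-[265,185])*10+5)),4,c,-1)
cv2.imwrite('pics/s6.png',a)
"
```

```text
[ 0.54627944 -0.05372706  0.09152359]
```

View pics/s6.png

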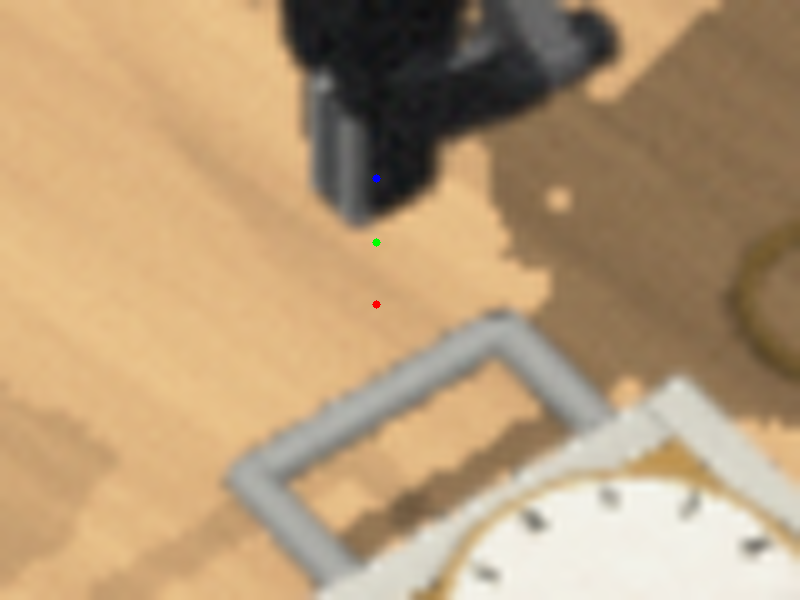

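servo_tool(commands="0 0 0 0 -0.3;0 0 2 0 -0.3;0 0 4 0 -0.3;0 0 5 0 -0.3;0 0 5.5 0 -0.3;0 0 6 0 -0.3;0 0 6 0 -0.3")

```text
clock: 4.42
position: [0.5449, -0.0534, 0.0296]
ee_rot: [-0.001, 0.088, 0.996, 0.0]
contact_force: [-0.0, -0.0, 0.1]
width: 0.0297
```

```bash
python3 -c "
from h import *
toolrows([[.546,-.054,.008]])
im=imaging.get_image('scene')[:,:,::-1]
a=cv2.resize(im[185:245,265:345],None,fx=10,fy=10,interpolation=2)
cv2.imwrite('pics/s7.png',a)
"
```

```text
pos [ 0.5449 -0.0534  0.0296] yaw err->twist -0.0 w 0.0297 F [-0.  -0.   0.1] q [-0.22  0.38  1.8   0.    0.96 -1.62] t 4.4167
[-0.12 -0.04  2.16]
```

View pics/s7.png

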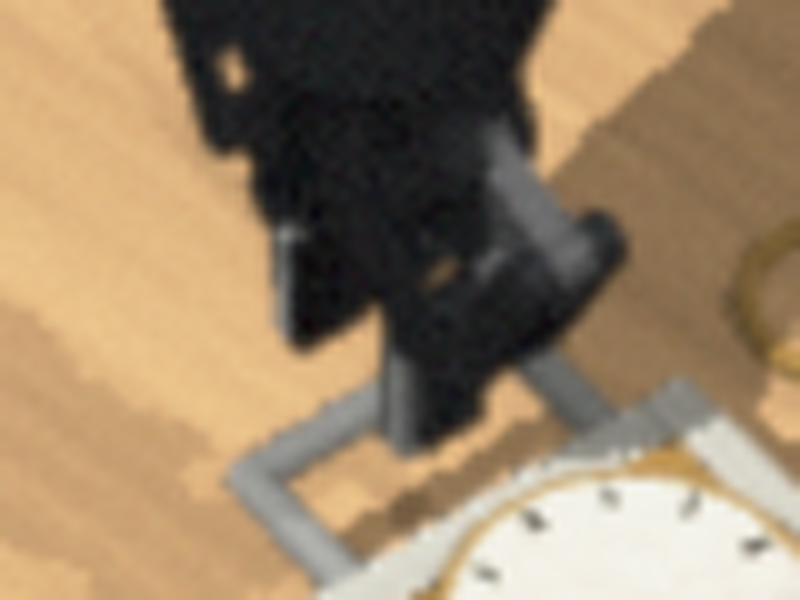

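servo_tool(commands="-0.1 0 1 0 -0.3;-0.1 0 2 0 -0.3;-0.1 0 2.3 0 -0.3;-0.1 0 2.3 0 -0.3;-0.1 0 2.3 0 -0.6;-0.1 0 2.3 0 -0.8;-0.1 0 2.3 0 -1;-0.1 0 2.3 0 -1;-0.1 0 2.3 0 -1", newtons=25)

```text
clock: 5.22
position: [0.5466, -0.0529, 0.0076]
ee_rot: [0.0, 0.089, 0.996, 0.001]
contact_force: [0.5, 4.9, -1.2]
width: 0.0089
```

```bash
python3 -c "
from h import *
toolrows([[.546,-.054,.008]])
im=imaging.get_image('scene')[:,:,::-1]
a=cv2.resize(im[185:245,265:345],None,fx=10,fy=10,interpolation=2)
cv2.imwrite('pics/s8.png',a)
"
```

```text
pos [ 0.5466 -0.0529  0.0076] yaw err->twist -0.001 w 0.0089 F [ 0.5  4.9 -1.2] q [-0.22  0.41  1.83  0.    0.91 -1.62] t 5.2167
[ 0.04 -0.12 -0.04]
```

View pics/s8.png

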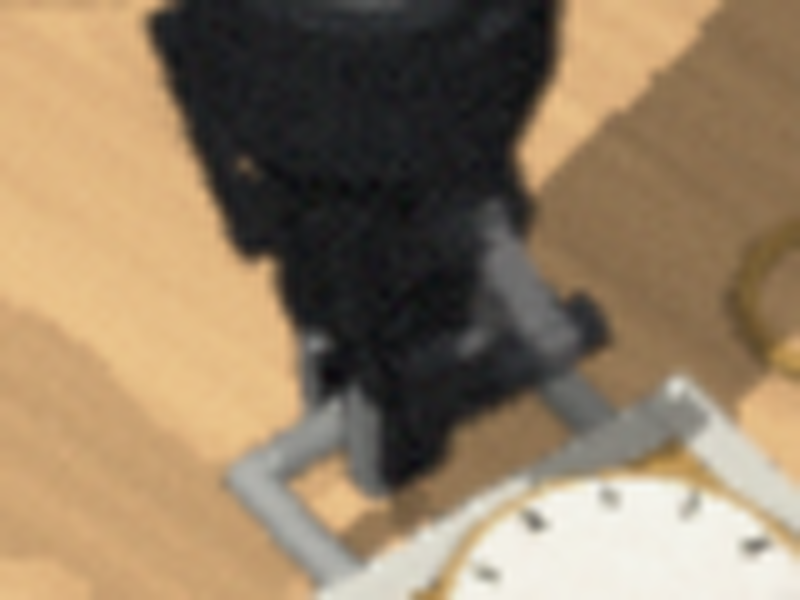

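servo_tool(commands="0 0.2 -1 0 -1;0 0.3 -2.2 0 -1;0 0.5 -3.4 0 -1;0 0.9 -4.6 0 -1;0 1.3 -5.8 0 -1;0 1.9 -6.9 0 -1;0 2.5 -7.9 0 -1;0 3.3 -9 0 -1;0 4.1 -9.9 0 -1;0 4.8 -10.6 0 -1", newtons=30)

```text
clock: 6.1
position: [0.5548, -0.0084, 0.1154]
ee_rot: [0.0, 0.088, 0.996, -0.002]
contact_force: [-1.8, -6.6, 2.5]
width: 0.0087
```

```bash
python3 -c "
from h import *
toolrows([[.546,-.054,.008]])
im=imaging.get_image('scene')[:,:,::-1]
cv2.imwrite('pics/s9.png',cv2.resize(im[150:350,240:440],None,fx=3,fy=3,interpolation=2))
"
```

```text
pos [ 0.5548 -0.0084  0.1154] yaw err->twist 0.001 w 0.0087 F [-1.8 -6.6  2.5] q [-0.14  0.3   1.68 -0.01  1.16 -1.53] t 6.1
[ 0.08 -4.59 10.76]
```

View pics/s9.png

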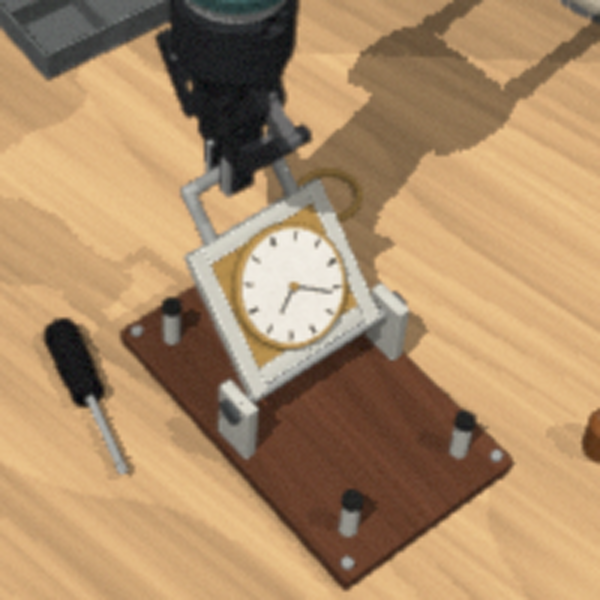

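servo_tool(commands="0 1.2 -0.9 0 -1;0 2.4 -1.7 0 -1;0 3.7 -2.4 0 -1;0 5.1 -2.9 0 -1;0 6.5 -3.3 0 -1;0 8 -3.5 0 -1;0 9.5 -3.6 0 -1;0 11 -3.5 0 -1;0 12.5 -3.3 0 -1;0 13.9 -2.9 0 -1")

```text
clock: 6.98
position: [0.5803, 0.1314, 0.144]
ee_rot: [0.002, 0.088, 0.996, 0.0]
contact_force: [2.4, -0.6, 1.4]
width: 0.0087
```

```bash
python3 -c "
from h import *
toolrows([[.5466+.284*.1757,-.0529+.284*.984,.0076]])
im=imaging.get_image('scene')[:,:,::-1]
cv2.imwrite('pics/s10.png',cv2.resize(im[150:350,240:440],None,fx=3,fy=3,interpolation=2))
"
```

```text
pos [0.5803 0.1314 0.144 ] yaw err->twist -0.0 w 0.0087 F [ 2.4 -0.6  1.4] q [ 0.11  0.34  1.55  0.    1.25 -1.29] t 6.9833
[ 0.12  9.64 13.65]
```

View pics/s10.png

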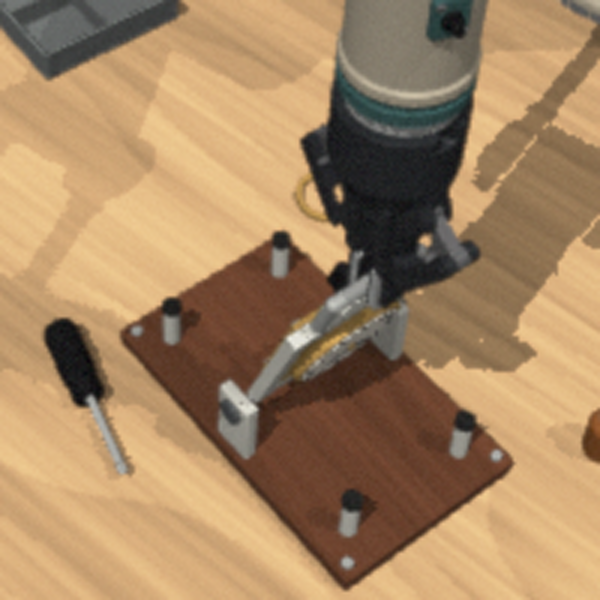

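servo_tool(commands="0 1.4 0.5 0 -1;0 2.7 1.2 0 -1;0 3.9 2 0 -1;0 5.1 2.9 0 -1;0 6.2 4 0 -1;0 7.1 5.2 0 -1;0 7.9 6.4 0 -1;0 8.6 7.7 0 -1;0 9.1 9.1 0 -1;0 9.3 10.1 0 -1")

```text
clock: 7.87
position: [0.5963, 0.2233, 0.0394]
ee_rot: [0.0, 0.088, 0.996, 0.001]
contact_force: [5.3, 2.7, 0.1]
width: 0.0088
```

```bash
python3 -c "
from h import *
toolrows([[.5466+.284*.1757,-.0529+.284*.984,.0076]])
"
```

```text
pos [0.5963 0.2233 0.0394] yaw err->twist -0.0 w 0.0088 F [5.3 2.7 0.1] q [ 0.25  0.48  1.59  0.    1.07 -1.15] t 7.8667
[0.04 0.32 3.18]
```

servo_tool(commands="0 0.2 0.8 0 -1;0 0.3 1.6 0 -1;0 0.3 2.3 0 -1;0 0.3 2.8 0 -1;0 0.3 3.1 0 -1;0 0.3 3.4 0 -1;0 0.3 3.5 0 -1;0 0.3 3.5 0 -1")

```text
clock: 8.53
position: [0.5969, 0.2267, 0.008]
ee_rot: [0.001, 0.089, 0.996, 0.002]
contact_force: [1.4, 4.5, 10.5]
width: 0.0089
```

```bash
python3 -c "
from h import *
toolrows([[.5466+.284*.1757,-.0529+.284*.984,.0076]])
im=imaging.get_image('scene')[:,:,::-1]
cv2.imwrite('pics/s11.png',cv2.resize(im[200:350,270:430],None,fx=4,fy=4,interpolation=2))
"
```

```text
pos [0.5969 0.2267 0.008 ] yaw err->twist -0.001 w 0.0089 F [ 1.4  4.5 10.5] q [ 0.25  0.52  1.62  0.    1.   -1.14] t 8.5333
[ 0.04 -0.02  0.04]
```

View pics/s11.png

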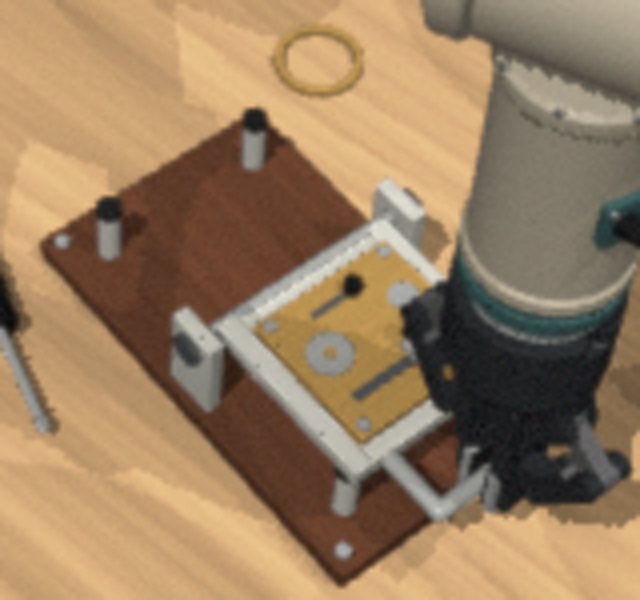

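servo_tool(commands="0 0 0 0 -0.7;0 0 0 0 -0.4;0 0 0 0 -0.3;0 0 0 0 -0.3;0 0 -2 0 -0.3;0 0 -5 0 -0.3;0 0 -9 0 -0.3;0 0 -12 0 -0.3;0 0 -12 0 -0.3")

```text
clock: 9.33
position: [0.6001, 0.2259, 0.1333]
ee_rot: [0.006, 0.088, 0.996, 0.002]
contact_force: [0.8, 0.7, 0.1]
width: 0.0297
```

servo_tool(commands="10 3 0 0 -1;14 6 0 0 -1;16 8 0 0 -1;16 8 0 0 -1;16 8 0 0 -1;16 8 0 0 -1;16 8 0 0 -1")

```text
clock: 9.92
position: [0.4522, 0.3317, 0.126]
ee_rot: [-0.0, 0.087, 0.996, -0.001]
contact_force: [0.4, -0.8, -0.0]
width: -0.0
```

```bash
python3 -c "
from h import *
toolrows([[.5466,.0,.0076]])
im=imaging.get_image('scene')[:,:,::-1]
cv2.imwrite('pics/s12.png',cv2.resize(im[210:350,290:450],None,fx=5,fy=4.2857,interpolation=2) if 0 else cv2.resize(im[210:350,290:440],None,fx=4,fy=4,interpolation=2))
im=imaging.get_image('top')[:,:,::-1]
cv2.imwrite('pics/t12.png',cv2.resize(im[195:295,205:345],None,fx=5,fy=5,interpolation=2))
"
```

```text
pos [0.4522 0.3317 0.126 ] yaw err->twist 0.002 w -0.0 F [ 0.4 -0.8 -0. ] q [ 0.51  0.3   1.65 -0.    1.19 -0.89] t 9.9167
[-15.06 -31.01  11.88]
```

View pics/s12.png

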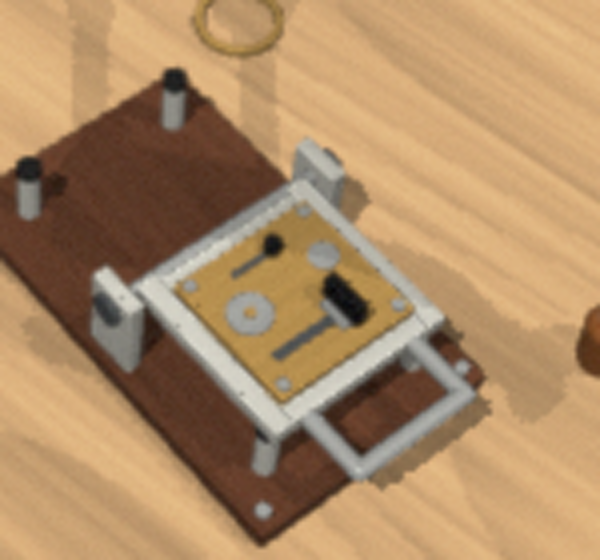

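View pics/t12.png

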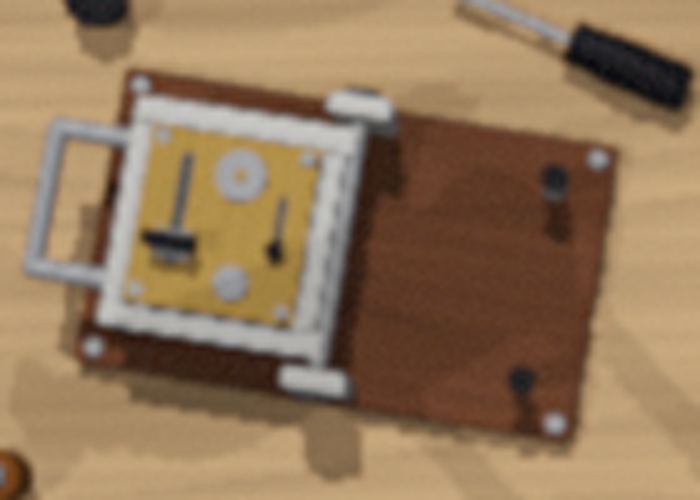

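```bash
python3 -c "
from h import *
uT=np.array([168,241])/5+[205,195];uS=np.array([347,294])/4+[290,210]
g=tri(uS,uT);a=onplane('top',uT,.09);b=onplane('scene',uS,.09);print(g,a,b)
c,s=np.cos(p[2]),np.sin(p[2])
for X in(g,a,b):
    d=X[:2]-p[:2];print('holder',c*d[0]+s*d[1],-s*d[0]+c*d[1])
hx=(c*(a+b)/2+0)[:0]
G=(a+b)/2;d=G[:2]-p[:2];gx=c*d[0]+s*d[1]
print('gx',gx)
W=H2W(p,[[gx-.028,.076,.12],[gx-.028,.076,.044],[gx-.015,.076,.044],[gx+.019,.076,.044]]);print(W);toolrows(W)
"
```

```text
[0.57110335 0.16316457 0.08203047] [0.57081125 0.16116203 0.09      ] [0.57520737 0.16650777 0.09      ]
holder -0.014203615982508223 0.0764244032421634
holder -0.014139379219718225 0.07440168502101993
holder -0.010750722252129297 0.08043657278298696
gx -0.012445050735923814
[[0.54519545 0.16735669 0.12      ]
 [0.54519545 0.16735669 0.044     ]
 [0.55799328 0.16507294 0.044     ]
 [0.59146453 0.15910005 0.044     ]]
pos [0.4537 0.331  0.1261] yaw err->twist -0.001 w -0.0004 F [-0.1  0.7 -0.3] q [ 0.51  0.3   1.64 -0.    1.19 -0.89] t 10.0167
[-11.89 -14.49   0.63]
[-11.89 -14.49   8.23]
[-13.19 -14.49   8.23]
[-16.59 -14.48   8.23]
```

servo_tool(commands="-11.4 -14.5 0 0 -1;-11.4 -14.5 0 0 -1;-11.4 -14.5 0 0 -1;-11.4 -14.5 0 0 -1;-11.4 -14.5 0 0 -1;-11.4 -14.5 2 0 -1;-11.4 -14.5 4 0 -1;-11.4 -14.5 5.5 0 -1;-11.4 -14.5 6.5 0 -1;-11.4 -14.5 6.5 0 -1")

```text
clock: 10.85
position: [0.5384, 0.1673, 0.059]
ee_rot: [-0.002, 0.089, 0.996, -0.001]
contact_force: [-1.2, -0.1, -1.0]
width: -0.0003
```

```bash
python3 -c "
from h import *
gx=-.0133
toolrows(H2W(p,[[gx-.033,.076,.044],[gx-.015,.076,.044]]))
im=imaging.get_image('scene')[:,:,::-1]
cv2.imwrite('pics/s13.png',cv2.resize(im[230:320,320:420],None,fx=6.5,fy=6.5,interpolation=2))
"
```

```text
pos [0.5384 0.1673 0.059 ] yaw err->twist -0.002 w -0.0003 F [-1.2 -0.1 -1. ] q [ 0.18  0.37  1.73 -0.    1.05 -1.21] t 10.85
[-0.08  0.13  1.5 ]
[-1.88  0.13  1.49]
```

View pics/s13.png

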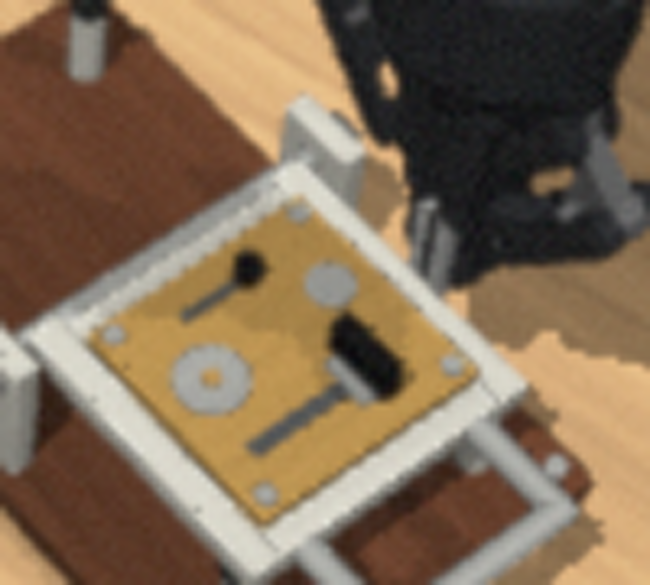

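servo_tool(commands="-0.1 0.1 0.8 0 -1;-0.1 0.1 1.5 0 -1;-0.1 0.1 1.5 0 -1;-0.1 0.1 1.5 0 -1")

```text
clock: 11.23
position: [0.5404, 0.1699, 0.0464]
ee_rot: [-0.0, 0.088, 0.996, -0.0]
contact_force: [-0.3, -0.1, -0.1]
width: -0.0001
```

```bash
python3 -c "
from h import *
gx=-.0133
toolrows(H2W(p,[[gx-.033,.076,.044],[gx-.015,.076,.044]]))
im=imaging.get_image('scene')[:,:,::-1]
cv2.imwrite('pics/s14.png',cv2.resize(im[230:320,320:420],None,fx=6.5,fy=6.5,interpolation=2))
im=imaging.get_image('top')[:,:,::-1]
cv2.imwrite('pics/t14.png',cv2.resize(im[195:295,205:305],None,fx=6,fy=6,interpolation=2))
"
```

```text
pos [0.5404 0.1699 0.0464] yaw err->twist 0.0 w -0.0001 F [-0.3 -0.1 -0.1] q [ 0.18  0.39  1.74  0.    1.01 -1.21] t 11.2333
[ 0.07 -0.17  0.24]
[-1.73 -0.17  0.24]
```

View pics/s14.png

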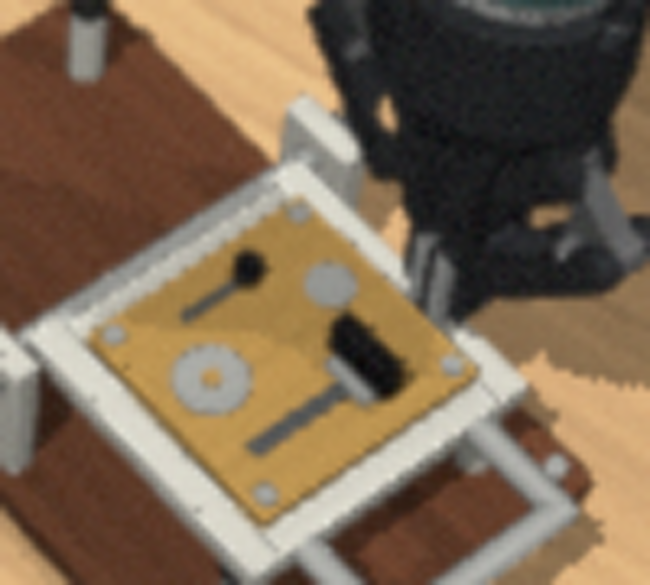

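View pics/t14.png

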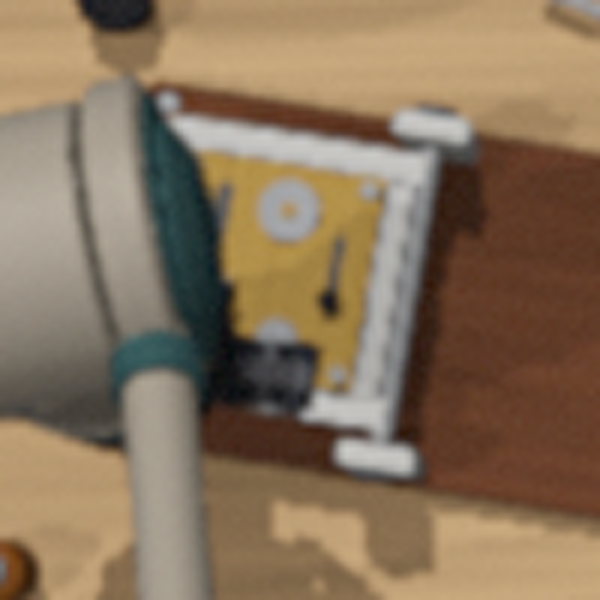

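servo_tool(commands="0 -0.2 0.4 0 -1;0 -0.2 0.8 0 -1;0 -0.2 1 0 -1;0 -0.2 1 0 -1")

```text
clock: 11.67
position: [0.5397, 0.1677, 0.0359]
ee_rot: [-0.001, 0.088, 0.996, -0.0]
contact_force: [0.3, 0.2, 0.5]
width: 0.0001
```

```bash
python3 -c "
from h import *
gx=-.0133
toolrows(H2W(p,[[gx-.033,.076,.044],[gx-.015,.076,.044]]))
im=imaging.get_image('scene')[:,:,::-1]
cv2.imwrite('pics/s15.png',cv2.resize(im[240:310,350:420],None,fx=8.5,fy=8.5,interpolation=2))
"
```

```text
pos [0.5397 0.1677 0.0359] yaw err->twist -0.0 w 0.0001 F [0.3 0.2 0.5] q [ 0.18  0.4   1.76  0.    0.99 -1.22] t 11.6667
[ 0.03  0.06 -0.81]
[-1.77  0.06 -0.81]
```

View pics/s15.png

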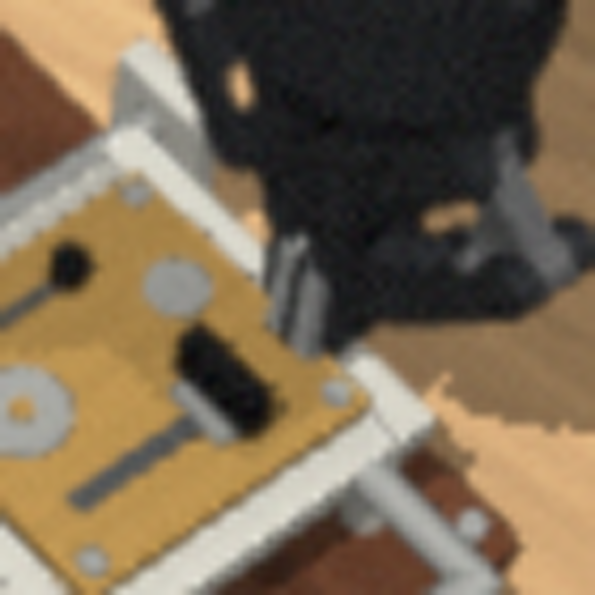

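servo_tool(commands="-0.5 0 0 0 -1;-0.9 0 0 0 -1;-1.2 0 0 0 -1;-1.5 0 0 0 -1;-1.7 0 0 0 -1;-1.9 0 0 0 -1;-2.1 0 0 0 -1;-2.3 0 0 0 -1;-2.5 0 0 0 -1;-2.5 0 0 0 -1")

```text
clock: 12.55
position: [0.5653, 0.1634, 0.0366]
ee_rot: [0.0, 0.088, 0.996, 0.0]
contact_force: [-1.2, 0.9, 1.1]
width: -0.0002
```

```bash
python3 -c "
from h import *
gx=-.0133
toolrows(H2W(p,[[gx-.033,.076,.044],[gx-.015,.076,.044]]))
im=imaging.get_image('scene')[:,:,::-1]
cv2.imwrite('pics/s16.png',cv2.resize(im[240:310,340:410],None,fx=8.5,fy=8.5,interpolation=2))
"
```

```text
pos [0.5653 0.1634 0.0366] yaw err->twist -0.0 w -0.0002 F [-1.2  0.9  1.1] q [ 0.16  0.42  1.7  -0.    1.01 -1.23] t 12.55
[ 2.63  0.04 -0.74]
[ 0.83  0.04 -0.74]
```

View pics/s16.png

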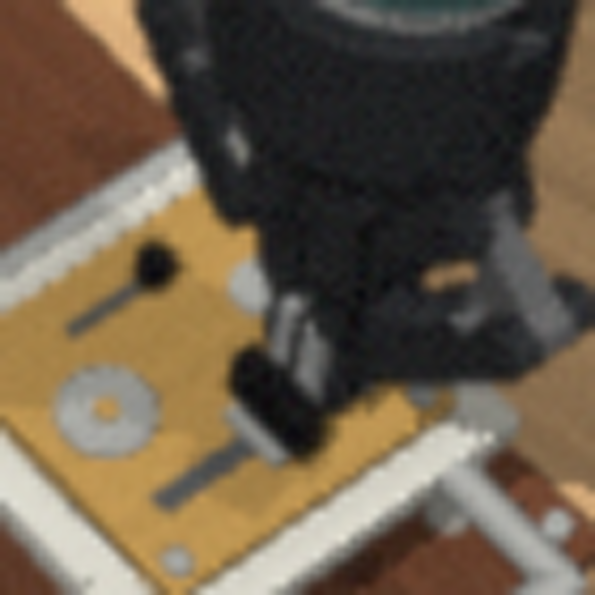

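servo_tool(commands="-0.3 0 0 0 -1;-0.6 0 0 0 -1;-0.9 0 0 0 -1;-1.2 0 0 0 -1;-1.4 0 0 0 -1;-1.6 0 0 0 -1;-1.8 0 0 0 -1;-1.8 0 0 0 -1")

```text
clock: 13.27
position: [0.5832, 0.1601, 0.0365]
ee_rot: [0.0, 0.088, 0.996, 0.0]
contact_force: [-0.6, -0.5, 2.0]
width: 0.0004
```

```bash
python3 -c "
from h import *
gx=-.0133
toolrows(H2W(p,[[gx-.033,.076,.044],[gx-.015,.076,.044]]))
im=imaging.get_image('scene')[:,:,::-1]
cv2.imwrite('pics/s17.png',cv2.resize(im[240:310,340:410],None,fx=8.5,fy=8.5,interpolation=2))
"
```

```text
pos [0.5832 0.1601 0.0365] yaw err->twist -0.0 w 0.0004 F [-0.6 -0.5  2. ] q [ 0.15  0.44  1.67 -0.    1.03 -1.24] t 13.2667
[ 4.45  0.04 -0.75]
[ 2.65  0.04 -0.75]
```

View pics/s17.png

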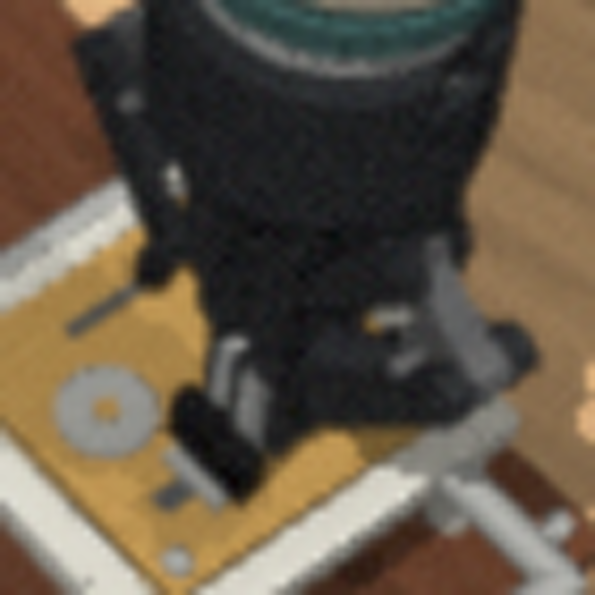

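servo_tool(commands="-0.2 0 0 0 -1;-0.4 0 0 0 -1;-0.6 0 0 0 -1;-0.8 0 0 0 -1;-0.9 0 0 0 -1;-0.9 0 0 0 -1")

```text
clock: 13.82
position: [0.5882, 0.1592, 0.0364]
ee_rot: [-0.003, 0.088, 0.996, 0.0]
contact_force: [-8.0, 1.7, 5.7]
width: -0.0004
```

```bash
python3 -c "
from h import *
gx=-.0133
toolrows(H2W(p,[[gx-.033,.076,.044],[gx-.015,.076,.044]]))
im=imaging.get_image('scene')[:,:,::-1]
cv2.imwrite('pics/s18.png',cv2.resize(im[240:310,340:410],None,fx=8.5,fy=8.5,interpolation=2))
"
```

```text
pos [0.5882 0.1592 0.0364] yaw err->twist -0.001 w -0.0004 F [-8.   1.7  5.7] q [ 0.15  0.45  1.65  0.    1.04 -1.25] t 13.8167
[ 4.96  0.05 -0.73]
[ 3.16  0.05 -0.74]
```

View pics/s18.png

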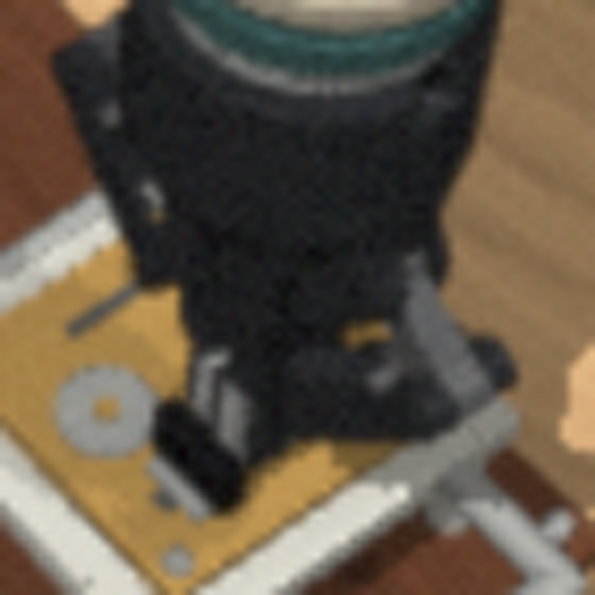

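servo_tool(commands="-0.3 0 0 0 -1;-0.5 0 0 0 -1;-0.5 0 0 0 -1;-0.5 0 0 0 -1")

```text
clock: 14.2
position: [0.5882, 0.1591, 0.0362]
ee_rot: [-0.008, 0.089, 0.996, 0.0]
contact_force: [-15.2, 5.0, 12.2]
width: 0.0002
```

servo_tool(commands="0.5 0 0 0 -1;2 0 0 0 -1;2 0 -3 0 -1;2 0 -6 0 -1;2 0 -10 0 -1;8 8 -12 0 -1;14 16 -12 0 -1;14 16 -12 0 -1;14 16 -12 0 -1;14 16 -12 0 -1")

```text
clock: 15.03
position: [0.4864, 0.3424, 0.1571]
ee_rot: [0.001, 0.088, 0.996, 0.001]
contact_force: [0.5, -0.6, 0.3]
width: -0.0
```

```bash
python3 -c "
from h import *
toolrows([[.5,.3,.2]])
im=imaging.get_image('scene')[:,:,::-1]
cv2.imwrite('pics/s19.png',im)
cv2.imwrite('pics/s19z.png',cv2.resize(im[210:350,290:440],None,fx=4,fy=4,interpolation=2))
im=imaging.get_image('top')[:,:,::-1]
cv2.imwrite('pics/t19.png',cv2.resize(im[195:295,205:345],None,fx=5,fy=5,interpolation=2))
"
```

```text
pos [0.4864 0.3424 0.1571] yaw err->twist 0.0 w -0.0 F [ 0.5 -0.6  0.3] q [ 0.5   0.33  1.53  0.    1.28 -0.9 ] t 15.0333
[-2.09 -3.92 -4.29]
```

View pics/s19z.png

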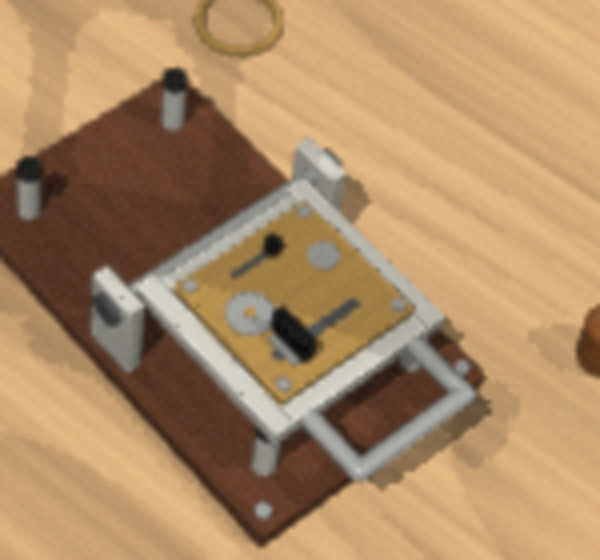

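View pics/t19.png

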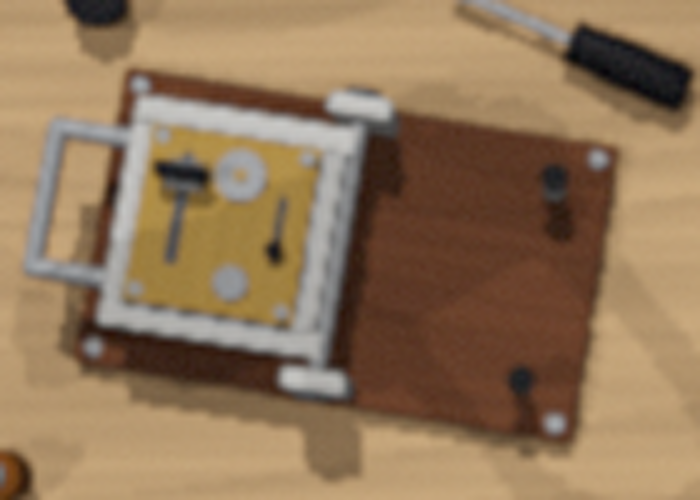

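View pics/s19.png

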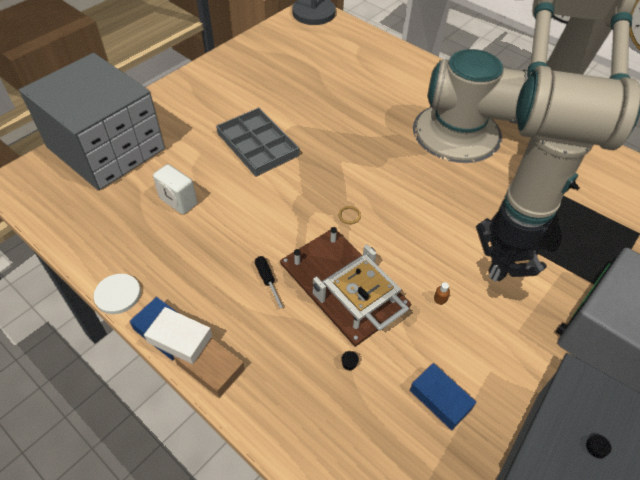

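```bash
python3 -c "
from h import *
c,s=np.cos(p[2]),np.sin(p[2])
for uT,uS in(((168,241),(347,294)),((182,173),(295,331))):
    uT=np.array(uT)/5+[205,195];uS=np.array(uS)/4+[290,210]
    for X in(onplane('top',uT,.09),onplane('scene',uS,.09)):
        d=X[:2]-p[:2];print('holder',c*d[0]+s*d[1],-s*d[0]+c*d[1])
# slot ends z=.071 and disc
for uT in((187,155),(172,262),(240,175)):
    d=onplane('top',np.array(uT)/5+[205,195],.072)[:2]-p[:2];print('slot/disc',c*d[0]+s*d[1],-s*d[0]+c*d[1])
a=cv2.resize(imaging.get_image('scene')[265:310,345:400,::-1],None,fx=14,fy=13,interpolation=2);cv2.imwrite('pics/s20.png',a)
"
```

```text
holder -0.014139379219718225 0.07440168502101993
holder -0.010750722252129297 0.08043657278298696
holder 0.01817331506202198 0.07345958091475284
holder 0.022736414013725746 0.08089238823754077
slot/disc 0.028821420368091096 0.07564761000078353
slot/disc -0.022288783867951294 0.07388232932976177
slot/disc 0.023405094193238326 0.049258874056445155
```

View pics/s20.png

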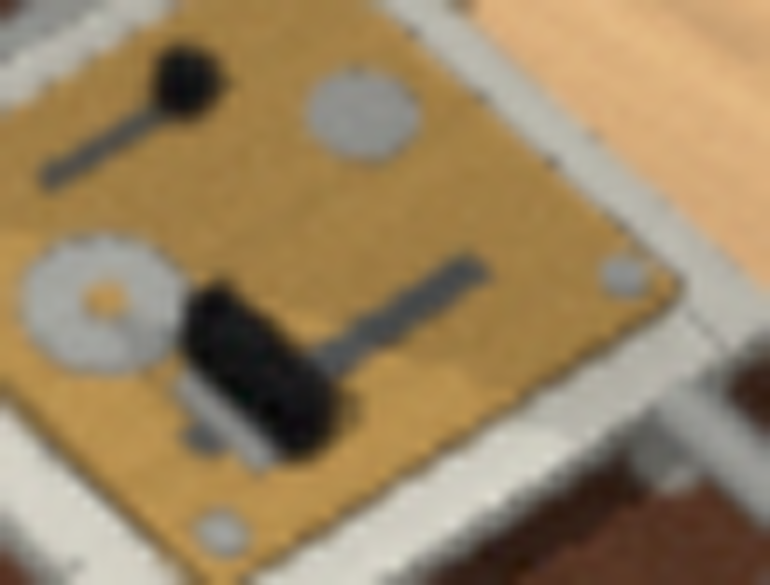

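```bash
python3 -c "
from h import *
e=np.array([.5882,.1592,.040]);ux=H2W(p,[[1,0,0]])[0]-H2W(p,[[0,0,0]])[0];uy=H2W(p,[[0,1,0]])[0]-H2W(p,[[0,0,0]])[0]
toolrows([e+.006*uy-.012*ux+[0,0,.08],e+.006*uy-.012*ux,e+.006*uy])"
```

```text
pos [0.4864 0.3423 0.1569] yaw err->twist 0.004 w -0.0001 F [-0.1 -0.3 -0.7] q [ 0.5   0.33  1.53 -0.    1.28 -0.9 ] t 15.1833
[-11.96 -15.7    3.69]
[-11.95 -15.71  11.69]
[-13.15 -15.71  11.69]
```

servo_tool(commands="-11.9 -15.7 1 0 -1;-11.9 -15.7 1 0 -1;-11.9 -15.7 1 0 -1;-11.9 -15.7 1 0 -1;-11.9 -15.7 1 0 -1;-11.9 -15.7 4 0 -1;-11.9 -15.7 7 0 -1;-11.9 -15.7 9.5 0 -1;-11.9 -15.7 11.3 0 -1;-11.9 -15.7 11.3 0 -1")

```text
clock: 16.02
position: [0.5737, 0.1619, 0.0392]
ee_rot: [-0.004, 0.089, 0.996, -0.001]
contact_force: [0.1, -0.7, -0.5]
width: -0.0001
```

servo_tool(commands="-0.5 0 0 0 -1;-1 0 0 0 -1;-1.3 0 0 0 -1;-1.6 0 0 0 -1;-1.9 0 0 0 -1;-2.2 0 0 0 -1;-2.2 0 0 0 -1;-2.2 0 0 0 -1")

```text
clock: 16.68
position: [0.5899, 0.1619, 0.0448]
ee_rot: [-0.007, 0.088, 0.996, 0.0]
contact_force: [-16.2, 3.6, 11.3]
width: 0.0001
```

```bash
python3 -c "
from h import *
toolrows([.5882,.1592,.040])"
```

```text
pos [0.5899 0.1619 0.0448] yaw err->twist -0.0 w 0.0001 F [-16.2   3.6  11.3] q [ 0.15  0.45  1.63  0.    1.08 -1.24] t 16.6833
[ 0.12 -0.29  0.49]
```

servo_tool(commands="2 0 0 0 -1;3 0 0 0 -1;3 0 -3 0 -1;3 0 -6 0 -1;3 0 -10 0 -1;8 8 -12 0 -1;14 16 -12 0 -1;14 16 -12 0 -1;14 16 -12 0 -1;14 16 -12 0 -1")

```text
clock: 17.52
position: [0.4877, 0.3461, 0.1654]
ee_rot: [0.001, 0.088, 0.996, 0.002]
contact_force: [1.1, -0.8, -0.5]
width: -0.0001
```

```bash
python3 -c "
from h import *
toolrows([.5882,.1592,.040])
cv2.imwrite('pics/s21.png',cv2.resize(imaging.get_image('scene')[210:350,290:440,::-1],None,fx=4,fy=4,interpolation=2))"
```

```text
pos [0.4877 0.3461 0.1654] yaw err->twist 0.001 w -0.0001 F [ 1.1 -0.8 -0.5] q [ 0.5   0.33  1.51  0.    1.3  -0.9 ] t 17.5167
[-13.13 -16.7   12.51]
```

View pics/s21.png

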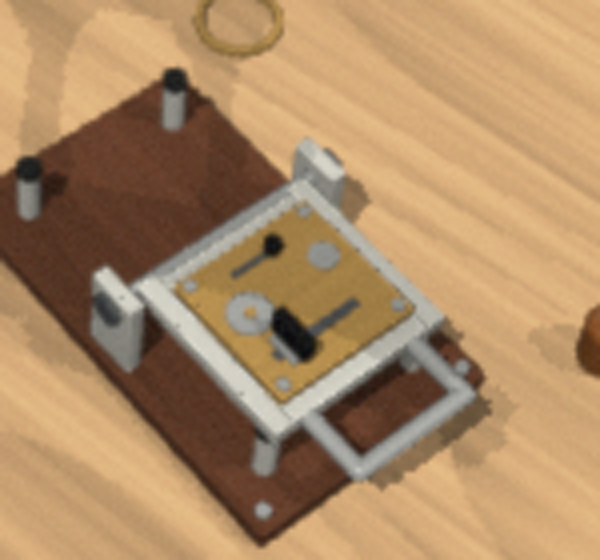

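The picture matches the one after the first push: lock grip at (295,333), chime knob still at (273,244), frame flat. I'm handing in.

```bash
python3 -c "
from rig import ticket
print(ticket.sign_off())"
```

```text
the job is handed in; nothing more can be done
None
```

I turned the frame over by its wire handle and lowered it onto the +y rests. I then pushed the transport lock away from the robot to its end stop, moved the arm clear and handed the job in at about 17.5 s.

**Final checks**
- **Frame:** it lies flat with the back plate up.
- **Lock:** two pushes, at different heights and sideways positions, both stalled at about 15 N. The lock did not move in the pictures between them, so I take it to be at the end stop.
- **Chime selector:** it sits at the same pixel as before the lock was pushed.
- **Bench items:** after the first push, the wide picture showed the other things on the bench where they started. I did not compare them by measurement.
- **Robot:** it touches nothing.

**What failed or disagreed**
- **First grasp:** it closed on air. In the camera pictures the fingertips stood about 35–45 mm higher than the reported TCP height. I set the height from the pictures after that, and the second grasp held the bar. I never found the cause of the offset.
- **Camera agreement:** the two cameras differ by about 4–6 mm in absolute position.
- **Lock travel:** the pictures give 32–33.5 mm of travel from where the lock started. That start is only known to be between 0 and 12 mm, so "fully home" rests mainly on the two stalled pushes.
- **Stall positions:** the two pushes stalled about 1 mm apart by the reported TCP.

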